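# Restock and close the display case

### The job

Restock the display case: ease the wooden wedge out from under its heavy sliding lid without levering the lid up, and lay the wedge flat in the green tray; put every gift box that is on the counter, lid up, into a slot of its own in the case (slide the lid open as far as you need), pushed home so that one end is hard against the rear wall and one long side is hard against the orange rib at the slot's right. Then slide the lid gently, without slamming it, until it is fully closed against the frame at the right end; leave the stamp, the glue stick and the toy cup where they are.

Things in the scene. Friction and masses are not known exactly. Their poses are not given: they have to be found in the camera images.
- case: Fixed display case, 182 (x, -87 to 95 mm, then a low track) x 554 (y) x 60 mm high. Origin: centre of underside; x to its rear, y left. Right half: open-topped bay, inside y -260 to 0, x -55 to 70 mm, floor at z = 6 mm. Left half: closed cupboard. Four flat orange ribs on its floor (20 wide, 8 high, 85 mm long in x, 70 mm apart) leave three slots 50 mm wide; a slot's right-hand rib is its side stop. Front and rear rails' tops at z = 60 mm.
- slot1 (a point): Stop corner of slot 1 (the rightmost): where the rib's left face meets the rear wall on the bay floor (z = 6 mm). Axes as the case's; a box registered here lies on the -x, +y side of this point.
- slot2 (a point): Stop corner of slot 2 (the middle): where the rib's left face meets the rear wall on the bay floor (z = 6 mm). Axes as the case's; a box registered here lies on the -x, +y side of this point.
- slot3 (a point): Stop corner of slot 3 (the leftmost): where the rib's left face meets the rear wall on the bay floor (z = 6 mm). Axes as the case's; a box registered here lies on the -x, +y side of this point.
- lid_slide (a joint): Travel of the sliding lid, m: 0 closed (leading edge against the orange strip at the case's right end), grows to the left, 0.271 fully open; it starts about two thirds open, over the leftmost slot. Yellow panel 167 x 267 x 10 mm, 0.7 kg, on the case's rails, its top at z = 71 mm; takes about 5 N to slide and stays where left.
- lid_tilt (a joint): How far the lid's front edge is lifted about its rear track, rad: 0 lying flat on the rails, 0.05 about 8 mm up at the front. It falls by its own weight.
- lid_fin (a point): Centre of the upright orange fin on the lid's top by which it is pushed: 60 mm long (case x), 14 mm thick (case y), 30 mm high, 60 mm from the leading (right) edge. Pushing its left face closes the lid, its right face opens it. Axes as the case's when the lid lies flat.
- lid_edge (a point): Point on the lower leading (right) edge of the lid, above the middle of the front ledge. Axes as the case's when the lid lies flat.
- wedge_grip (a point): Wooden wedge, 91 mm long, on the front ledge, 20 to 40 mm of it jammed under the lid's leading edge. Point: centre of its grip block (22 x 30 x 24 mm high), 12 mm above its underside. Its +y runs to the thin tip, 75 mm from here; slope 24 mm wide, 2 mm high at the tip, 14 at the block. Tug it out along its -y (right); the lid clamps it with some 4 N.
- ledge (a point): Right end of the front ledge (32 mm wide, flat top, z = 60 mm) on which the lid's front edge and the wedge rest: on its centre line. Axes as the case's.
- tray_in (a point): Centre of the inner floor of a green open tray, 100 (x) x 140 (y) x 16 mm high, walls 4 mm, floor 4 mm, fixed on the counter. z up.
- box_red_c (a point): Flat gift box, white with a red lid, a yellow band round its middle and a small brass disc on top: 38 mm wide (own x), 104 mm long (own y), 34 mm high, about 0.12 kg, closed and rigid. This point is its centre, half-way up. May be absent.
- box_violet_c (a point): Flat gift box, white with a violet lid, a yellow band round its middle and a small brass disc on top: 38 mm wide (own x), 96 mm long (own y), 34 mm high, about 0.12 kg, closed and rigid. This point is its centre, half-way up. May be absent.
- box_mint_c (a point): Flat gift box, white with a mint lid, a yellow band round its middle and a small brass disc on top: 38 mm wide (own x), 88 mm long (own y), 34 mm high, about 0.12 kg, closed and rigid. This point is its centre, half-way up. May be absent.
- stamp_c (a point): Self-inking date stamp, black and red, 30 x 48 x 57 mm; centre. Bystander.
- glue_c (a point): Glue stick standing upright, 27 mm across, 88 mm high; centre. Bystander.
- cup_c (a point): Small toy cup, 44 x 53 x 28 mm; its middle. Bystander.
Mind the look-alikes: they are no part of the job. Of the things that look like the part that bears wedge_grip, the smaller one is meant.

How it is judged (in metres and radians):
On the way, in this order (a step that is already met when the one before it is completed fails the run):
1. the wedge lies in the tray and every gift box lies registered in a slot, the lid still open (x of wedge_grip in the frame of tray_in between -0.042 and 0.042 m and y of wedge_grip in the frame of tray_in between -0.062 and 0.062 m and z of wedge_grip in the frame of tray_in below 0.025 m and angle between wedge_grip's own z axis and vertical below 0.1 rad and angle between the x axis of each of box_red_c, box_violet_c, box_mint_c and the y axis of case, either way round below 0.06 rad and angle between each of box_red_c, box_violet_c, box_mint_c's own z axis and vertical below 0.08 rad and ((x of box_red_c in the frame of slot1 between -0.056 and -0.049 m and y of box_red_c in the frame of slot1 between 0.016 and 0.023 m and z of box_red_c in the frame of slot1 between 0.011 and 0.023 m) or (x of box_red_c in the frame of slot2 between -0.056 and -0.049 m and y of box_red_c in the frame of slot2 between 0.016 and 0.023 m and z of box_red_c in the frame of slot2 between 0.011 and 0.023 m) or (x of box_red_c in the frame of slot3 between -0.056 and -0.049 m and y of box_red_c in the frame of slot3 between 0.016 and 0.023 m and z of box_red_c in the frame of slot3 between 0.011 and 0.023 m)) and ((x of box_violet_c in the frame of slot1 between -0.052 and -0.045 m and y of box_violet_c in the frame of slot1 between 0.016 and 0.023 m and z of box_violet_c in the frame of slot1 between 0.011 and 0.023 m) or (x of box_violet_c in the frame of slot2 between -0.052 and -0.045 m and y of box_violet_c in the frame of slot2 between 0.016 and 0.023 m and z of box_violet_c in the frame of slot2 between 0.011 and 0.023 m) or (x of box_violet_c in the frame of slot3 between -0.052 and -0.045 m and y of box_violet_c in the frame of slot3 between 0.016 and 0.023 m and z of box_violet_c in the frame of slot3 between 0.011 and 0.023 m)) and ((x of box_mint_c in the frame of slot1 between -0.048 and -0.041 m and y of box_mint_c in the frame of slot1 between 0.016 and 0.023 m and z of box_mint_c in the frame of slot1 between 0.011 and 0.023 m) or (x of box_mint_c in the frame of slot2 between -0.048 and -0.041 m and y of box_mint_c in the frame of slot2 between 0.016 and 0.023 m and z of box_mint_c in the frame of slot2 between 0.011 and 0.023 m) or (x of box_mint_c in the frame of slot3 between -0.048 and -0.041 m and y of box_mint_c in the frame of slot3 between 0.016 and 0.023 m and z of box_mint_c in the frame of slot3 between 0.011 and 0.023 m)) and value of joint lid_slide above 0.1 m), for 0.2 s.
2. the lid is closed against the frame (value of joint lid_slide below 0.004 m and value of joint lid_tilt below 0.01 rad), for 0.2 s.
At the end, for the whole second after the job is handed in: Lid within 4 mm of the frame and lying flat (tilt under 0.01 rad); wedge flat in the tray; every present gift box flat on the bay floor within 4 mm of the rear wall and of its slot's rib, square within 0.06 rad (all of step 2 and x of wedge_grip in the frame of tray_in between -0.042 and 0.042 m and y of wedge_grip in the frame of tray_in between -0.062 and 0.062 m and z of wedge_grip in the frame of tray_in below 0.025 m and angle between wedge_grip's own z axis and vertical below 0.1 rad and angle between the x axis of each of box_red_c, box_violet_c, box_mint_c and the y axis of case, either way round below 0.06 rad and angle between each of box_red_c, box_violet_c, box_mint_c's own z axis and vertical below 0.08 rad and ((x of box_red_c in the frame of slot1 between -0.056 and -0.049 m and y of box_red_c in the frame of slot1 between 0.016 and 0.023 m and z of box_red_c in the frame of slot1 between 0.011 and 0.023 m) or (x of box_red_c in the frame of slot2 between -0.056 and -0.049 m and y of box_red_c in the frame of slot2 between 0.016 and 0.023 m and z of box_red_c in the frame of slot2 between 0.011 and 0.023 m) or (x of box_red_c in the frame of slot3 between -0.056 and -0.049 m and y of box_red_c in the frame of slot3 between 0.016 and 0.023 m and z of box_red_c in the frame of slot3 between 0.011 and 0.023 m)) and ((x of box_violet_c in the frame of slot1 between -0.052 and -0.045 m and y of box_violet_c in the frame of slot1 between 0.016 and 0.023 m and z of box_violet_c in the frame of slot1 between 0.011 and 0.023 m) or (x of box_violet_c in the frame of slot2 between -0.052 and -0.045 m and y of box_violet_c in the frame of slot2 between 0.016 and 0.023 m and z of box_violet_c in the frame of slot2 between 0.011 and 0.023 m) or (x of box_violet_c in the frame of slot3 between -0.052 and -0.045 m and y of box_violet_c in the frame of slot3 between 0.016 and 0.023 m and z of box_violet_c in the frame of slot3 between 0.011 and 0.023 m)) and ((x of box_mint_c in the frame of slot1 between -0.048 and -0.041 m and y of box_mint_c in the frame of slot1 between 0.016 and 0.023 m and z of box_mint_c in the frame of slot1 between 0.011 and 0.023 m) or (x of box_mint_c in the frame of slot2 between -0.048 and -0.041 m and y of box_mint_c in the frame of slot2 between 0.016 and 0.023 m and z of box_mint_c in the frame of slot2 between 0.011 and 0.023 m) or (x of box_mint_c in the frame of slot3 between -0.048 and -0.041 m and y of box_mint_c in the frame of slot3 between 0.016 and 0.023 m and z of box_mint_c in the frame of slot3 between 0.011 and 0.023 m))); the robot touches nothing.
It fails at once if the lid is levered up: its tilt exceeds 0.10 rad (value of joint lid_tilt above 0.1 rad).
It fails at once if the lid is slammed: it closes faster than 0.3 m/s (velocity of joint lid_slide below -0.3 m/s).
It fails at once if the date stamp is shoved aside (distance of stamp_c from where it was at the start of the episode above 0.04 m).
It fails at once if the glue stick is shoved aside (distance of glue_c from where it was at the start of the episode above 0.04 m).
It fails at once if the toy cup is shoved aside (distance of cup_c from where it was at the start of the episode above 0.04 m).
Of box_red, box_violet, box_mint only 2 to 3 are there at a start; the rules pass over those that are not, and their reading is None.
At some moment in a run one of box_red, box_violet, box_mint may be knocked a few centimetres aside while the robot is not near it.
It also fails if it takes over 210 s, if anything falls off the work surface, if the arm or the gripper's body presses on something with over 40 N, if the wrist force passes 120 N, or if a joint passes its speed limit or range.

### The arm

A 6-joint arm with a two-finger parallel gripper is mounted at the origin on a cart in front of the work surface, level with it; the furniture and walls round the work are solid. World frame = base frame: x ahead of the robot, y to its left, z up, the work surface at z = 0. Lengths are in mm, angles in rad, forces in N, time in s.
With the tool pointing down it reaches from about 375 to 900 mm from the base axis. Payload 3.1 kg.
Tool frame: the origin (TCP) lies midway between the tips of the shut fingers; the grasp point (between the pads) lies arm.grasp_offset behind it (arm.grasp_offset is the distance from the TCP to the grasp point, in mm); z points along the fingers, y is the line along which they close (so a half turn about z gives the same grasp; the last joint's range is limited). The gripper opens to 85 mm and grips with 20 to 120 N. Pads are 22 mm wide; open, the fingers measure 114 mm over their backs; the gripper's body (76 mm by 85 mm) begins 54 mm behind the grasp point. The pads swing forward as they close: fully open they stand 13 mm farther back than shut.
Start: joints at [1.06, 0.527, 1.433, -0, 1.181, -0.178], TCP at [204.14, 590.697, 231.31] pointing down, gripper open.
Joint ranges: [-3.08, 3.08], [-0.75, 2.2], [0.22, 2.44], [-1.43, 4.57], [0, 2.65], [-2.85, 2.85]. Speed limits (rad/s): [2.79, 2.79, 3.14, 3.14, 3.14, 3.14].

### API

Orientations are given as a unit quaternion [w, x, y, z].
In Python, from station import arm gives the robot as it stands. Calls block until the motion is done:
- arm.goto(position, orientation): joint-space move of the TCP to a pose.
- arm.line_to(position, vel=150, frame=None, contact_N=None): straight line of the TCP; frame=None keeps the orientation; vel is the mean speed in mm/s. With contact_N (N) it stops when the force on the tool has changed by that much, and returns True; else False.
- arm.move_joints(angles): joint-space move.
- arm.let_go() and arm.clamp(strength=None): open the fingers fully, or close them until they stop; strength is the grip in N (None keeps the last).
- arm.wait(seconds).
- arm.inverse_kinematics(position, orientation): joint angles nearest the present ones, or None.
- arm.read_state(): the state.
- arm.read_camera(name): name is "scene" or "top" or "wrist"; returns the picture (384x512x3 uint8, red, green, blue); there is no depth.
- arm.camera_model(name): a dict with "K" (3x3 intrinsics, pixels), "rvec" (rotation vector, rad) and "tvec" (3), from world to camera coordinates, as OpenCV has them. Camera axes: x right, y down, z forward; pixel columns grow to the right and rows downward; lengths in mm; the calibration is good to about 2 mm. A picture is of the moment at which its call begins: read the wrist's pose just before it. camera_model takes no time and is no camera call; for the wrist camera it gives the pose at the moment of the call.
A pose or a line that the arm cannot do raises arm.IKError and nothing moves.
- arm.job_done(): hands the job in; it is judged then, once.
Trained networks look in the newest picture that a camera, given by its name, has taken for a name from the list of things; names that differ only in an ending like _2 or _b are one class to them, and where a whole thing is asked for, a point or a joint stands for the part that bears it (a point fixed in the world has none). Each returns a list of dicts, best first, with "score" (0 to 1); they miss things now and then, are a little off and sometimes report something else, mostly with a low value. They report only what shows in the picture. A call takes as long as a camera call. They do not tell look-alikes from the thing itself.
- arm.search_frame(camera, name): "location" ([x, y, z] in mm, in the coordinates of the camera as it stood for that picture, good to about 4 mm: the middle of the surface that is visible of it).
- arm.silhouettes(camera, name): "mask" (384x512 bool, what is visible of it).
- arm.pinpoint(camera, name): "location" ([x, y, z] in mm, in the coordinates of the camera as it stood for that picture, good to about 4 mm: a listed point, or the origin of a listed thing).
The state is a dict: "time_s": time; "q": joint angles; "joint_vel": joint speeds; "joint_efforts": joint torques, N m; "position": TCP position; "tool_rot": TCP orientation; "contact_force": force on the tool from outside, world axes, zero at the start; "wrist_torque": the same for the moment, N m; "gripper_width": finger opening in mm; "grasp_force": force on a finger pad.
Only numpy, scipy, OpenCV 4.12 (cv2) and the standard library are available. Lean on these libraries where they do the work, as an engineer would, in place of code of your own. Each camera call takes 0.05 s, during which the arm holds its last target. There are 200 camera calls.

## Working session

There is one attempt and no reset: what is moved stays moved. The work goes in short steps, each a Python script; the robot and the scene stay as the last script left them, time stands still between calls to the robot, and variables do not carry over. Pictures are saved under pics/ and viewed, at most 14 in all, crops included, and the job is handed in when it is done.

```bash
ls; mkdir -p pics
cat > h.py <<'E'
import numpy as np, cv2
from station import arm
def cam(name):
    m=arm.camera_model(name); R=cv2.Rodrigues(np.array(m["rvec"],float))[0]
    return np.array(m["K"],float),R,np.array(m["tvec"],float).ravel()
def snap(name,fn=None):
    c=cam(name); im=arm.read_camera(name)
    if fn: cv2.imwrite(f"pics/{fn}.png",cv2.cvtColor(im,cv2.COLOR_RGB2BGR))
    return im,c
def w(c,p): return c[1].T@(np.array(p,float)-c[2])
def pix2w(c,uv,z):
    d=c[1].T@np.linalg.inv(c[0])@np.array([uv[0],uv[1],1.]); o=-c[1].T@c[2]
    return o+d*(z-o[2])/d[2]
def proj(c,p):
    q=c[0]@(c[1]@np.array(p,float)+c[2]); return q[:2]/q[2]
E
cat > a.py <<'E'
from h import *
for cn in ("top","scene"):
    im,c=snap(cn,cn+"0")
    print(cn,"campos",(-c[1].T@c[2]).round())
    for n in "case slot1 slot2 slot3 lid_fin lid_edge wedge_grip ledge tray_in box_red_c box_violet_c box_mint_c stamp_c glue_c cup_c".split():
        r=arm.pinpoint(cn,n)
        print(n,[(w(c,d["location"]).round().tolist(),round(d["score"],2)) for d in r[:3]])
print(arm.read_state(), arm.grasp_offset)
E
python3 a.py
```

```text
pics
top campos [ 298.   51. 1372.]
case [([612.0, 88.0, -1.0], 0.68)]
slot1 [([676.0, -1.0, 2.0], 0.83), ([679.0, -68.0, 6.0], 0.74), ([677.0, -142.0, 5.0], 0.73)]
slot2 [([676.0, -1.0, 2.0], 0.83), ([679.0, -68.0, 6.0], 0.74), ([677.0, -142.0, 5.0], 0.73)]
slot3 [([676.0, -1.0, 2.0], 0.83), ([679.0, -68.0, 6.0], 0.74), ([677.0, -142.0, 5.0], 0.73)]
lid_fin [([608.0, 60.0, 88.0], 0.87)]
lid_edge [([535.0, 2.0, 65.0], 0.79)]
wedge_grip [([398.0, -197.0, 12.0], 0.71), ([534.0, -47.0, 71.0], 0.63)]
ledge [([538.0, -179.0, 58.0], 0.77), ([357.0, -293.0, 43.0], 0.49)]
tray_in [([409.0, 241.0, 2.0], 0.82)]
box_red_c [([503.0, -349.0, 20.0], 0.81)]
box_violet_c [([420.0, 5.0, 10.0], 0.8)]
box_mint_c [([533.0, -44.0, 71.0], 0.18)]
stamp_c [([403.0, -382.0, 28.0], 0.75), ([503.0, -349.0, 15.0], 0.59)]
glue_c [([357.0, -299.0, 43.0], 0.56)]
cup_c [([531.0, 442.0, 15.0], 0.64), ([421.0, 7.0, 14.0], 0.34)]
scene campos [-194. -677.  761.]
case [([608.0, 82.0, -3.0], 0.66)]
slot1 [([680.0, 0.0, 3.0], 0.8), ([676.0, -69.0, 3.0], 0.69), ([674.0, -145.0, 7.0], 0.61)]
slot2 [([680.0, 0.0, 3.0], 0.8)
[... 713 characters left out ...]
0911e+00,  5.27491906e-01,  1.43270245e+00,  4.20959498e-05,
        1.18141738e+00, -1.78478059e-01]), 'joint_vel': array([-0.00081846, -0.00085001,  0.00066582, -0.00163765, -0.000907  ,
       -0.0015308 ]), 'joint_efforts': array([ 3.38263271e-04, -4.42320657e+01, -1.78414017e+01, -8.51986010e-05,
        8.55180315e-04,  1.17359445e-06]), 'position': array([204.12192992, 590.69953814, 231.31459554]), 'tool_rot': array([-2.15512791e-05,  1.65645550e-01,  9.86185353e-01, -2.39549088e-06]), 'contact_force': array([-0.67348939, -0.60754751,  0.42010405]), 'wrist_torque': array([-0.00764788,  0.02491211,  0.02811888]), 'grasp_force': 0.0, 'gripper_width': 85.8229830420588} 18.700000000000003
```

View pics/top0.png

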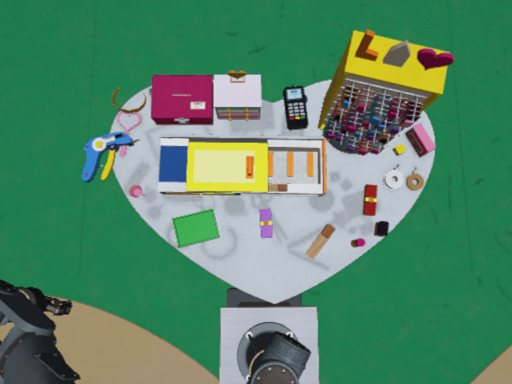

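View pics/scene0.png

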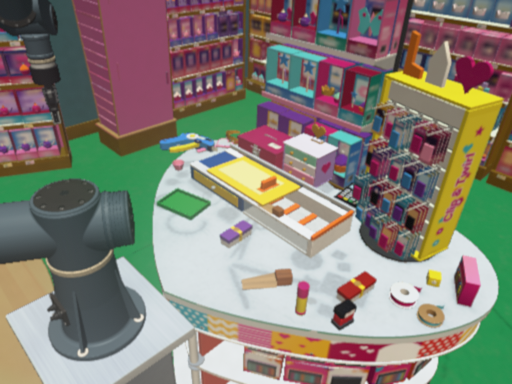

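The top and scene views show the red box at (370,200), the violet box at (266,222), no mint box, and the small wedge on the ledge at (278,187). The large wedge on the counter at (320,240) is the look-alike. The tray is at (195,228). Next I take wrist close-ups.

```bash
cat >> h.py <<'E'
def Q(t): return [0,-np.sin(t/2),np.cos(t/2),0]
def look(x,y,z,t,names,fn=None):
    arm.goto([x,y,z],Q(t)); arm.wait(.2)
    im,c=snap("wrist",fn); 
    for n in names:
        r=arm.pinpoint("wrist",n); print(n,[(w(c,d["location"]).round(1).tolist(),round(d["score"],2)) for d in r[:3]])
    return im,c
def rect(cn,n,c,z):
    out=[]
    for d in arm.silhouettes(cn,n)[:2]:
        m=d["mask"].astype(np.uint8)
        k=max(cv2.findContours(m,cv2.RETR_EXTERNAL,cv2.CHAIN_APPROX_NONE)[0],key=len)[:,0]
        P=np.array([pix2w(c,p,z)[:2] for p in k],np.float32)
        (cx,cy),(a,b),th=cv2.minAreaRect(P)
        if a>b: th+=90; a,b=b,a
        # th: direction of short side in deg
        print("rect",n,round(d["score"],2),"ctr",round(cx,1),round(cy,1),"size",round(a,1),round(b,1),"short-axis deg",round((th+90)%180-90,1)); out.append((cx,cy,a,b,th))
    return out
E
cat > b.py <<'E'
from h import *
print("t0",arm.read_state()["time_s"])
im,c=look(420,200,330,-1.2,["tray_in"],"w_tray"); print("cam",(-c[1].T@c[2]).round()); rect("wrist","tray_in",c,16)
im,c=look(430,-40,330,-1.57,["wedge_grip","box_violet_c","lid_edge"],"w_vio"); print("cam",(-c[1].T@c[2]).round()); rect("wrist","box_violet_c",c,34)
im,c=look(530,-80,360,-1.57,["slot1","wedge_grip","ledge","lid_edge","lid_fin"],"w_case");print("cam",(-c[1].T@c[2]).round());rect("wrist","wedge_grip",c,84)
np.savez("wc.npz",K=c[0],R=c[1],t=c[2])
print("t",arm.read_state()["time_s"])
import glob
cv2.imwrite("pics/m1.png",np.hstack([cv2.imread(f"pics/{f}.png")[::1,::1] for f in("w_vio","w_case")])[:, ::1])
m=cv2.imread("pics/m1.png"); cv2.imwrite("pics/m1.png",cv2.resize(m,(800,300)))
E
python3 b.py
```

```text
t0 1.6
tray_in [([414.3, 242.5, 2.0], 0.89), ([681.4, -139.4, 7.7], 0.3)]
cam [391. 278. 472.]
rect tray_in 0.73 ctr 412.7 243.4 size 101.7 142.3 short-axis deg 14.6
wedge_grip [([536.9, -43.1, 72.1], 0.88), ([400.2, -198.3, 15.8], 0.83)]
box_violet_c [([424.0, 3.8, 18.2], 0.56), ([502.4, -338.5, 19.1], 0.2)]
lid_edge [([539.6, 1.3, 72.3], 0.72)]
cam [431.  44. 472.]
rect box_violet_c 0.93 ctr 426.2 7.6 size 39.1 95.5 short-axis deg -86.6
rect box_violet_c 0.48 ctr 426.6 166.9 size 19.4 91.6 short-axis deg -89.8
slot1 [([681.6, -72.3, 6.4], 0.79), ([680.7, -0.6, 8.0], 0.78), ([680.1, -138.0, 3.7], 0.69)]
wedge_grip [([401.4, -200.9, 18.7], 0.69), ([536.7, -42.7, 72.0], 0.58), ([427.7, 4.6, 16.6], 0.49)]
ledge [([538.5, -180.7, 54.6], 0.56)]
lid_edge [([538.3, -0.3, 69.5], 0.87)]
lid_fin [([611.3, 63.5, 86.2], 0.63)]
cam [530.   3. 502.]
rect wedge_grip 0.87 ctr 538.2 -29.8 size 23.4 62.7 short-axis deg -1.7
rect wedge_grip 0.84 ctr 391.2 -150.7 size 40.1 110.1 short-axis deg 50.8
t 6.1
```

View pics/w_case.png

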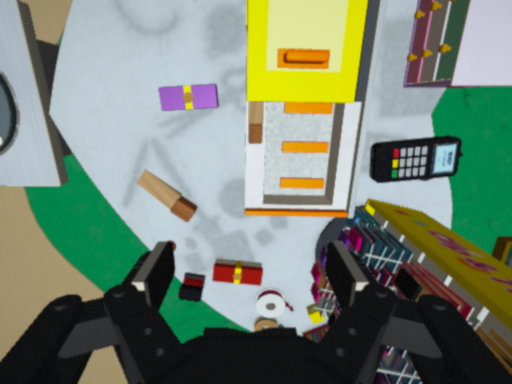

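The wrist view shows the wedge block at (255,120), ribs at y≈108, 147 and 183, the lid edge at row 102, and no mint box in the bay. I get the case yaw from the edges, then pull the wedge.

```bash
cat > c.py <<'E'
from h import *
d=np.load("wc.npz"); c=(d["K"],d["R"],d["t"])
im=cv2.cvtColor(cv2.imread("pics/w_case.png"),cv2.COLOR_BGR2HSV)
m=cv2.inRange(im,(5,170,150),(18,255,255))
n,l,s,ce=cv2.connectedComponentsWithStats(m)
for i in range(1,n):
    if s[i,4]>80:
        ys,xs=np.where(l==i)
        z=71 if s[i,2]>80 else (101 if s[i,1]<70 else 14)
        P=np.array([pix2w(c,p,z)[:2] for p in zip(xs,ys)],np.float32)
        r=cv2.minAreaRect(P); b=cv2.boxPoints(r)
        print(s[i].tolist(),z,"ctr",np.round(r[0],1),"size",np.round(r[1],1),"deg",round(r[2],1),"x",P[:,0].min().round(),P[:,0].max().round(),"y",P[:,1].min().round(),P[:,1].max().round())
for p in((246,104),(246,160),(246,210)): print(pix2w(c,p,60).round(1))
E
python3 c.py
```

```text
[282, 49, 48, 20, 645] 101 ctr [605.8  57.2] size [23.2 63.9] deg 87.4 x 574.0 638.0 y 45.0 69.0
[246, 210, 101, 7, 374] 71 ctr [ 612.6 -186.1] size [  8.9 177.7] deg 88.7 x 524.0 701.0 y -192.0 -181.0
[524.2  -3.   60. ]
[523.9 -93.5  60. ]
[ 523.7 -185.6   60. ]
```

```bash
cat > d.py <<'E'
from h import *
S=lambda:arm.read_state()
t=-np.pi/2-0.01
arm.goto([537.5,-44,120],Q(t)); 
print("hit",arm.line_to([537.5,-44,64],vel=80,contact_N=12))
arm.clamp(40); s=S(); print(s["gripper_width"],s["grasp_force"],s["position"].round(1),s["contact_force"].round(1))
z=s["position"][2]
arm.line_to([536.8,-112,z],vel=40); s=S(); print(s["gripper_width"],s["position"].round(1),s["contact_force"].round(1))
arm.line_to([536.8,-112,140],vel=100)
arm.goto([500,-60,180],Q(t)); 
s=S(); print(s["gripper_width"],s["time_s"])
im,c=snap("scene","s1"); 
print([(w(c,d["location"]).round(),d["score"]) for d in arm.pinpoint("scene","wedge_grip")])
im,c=snap("wrist","w1")
a=cv2.imread("pics/s1.png")[120:330,130:450]; b=cv2.imread("pics/w1.png")
cv2.imwrite("pics/m2.png",np.hstack([cv2.resize(a,(400,262)),cv2.resize(b,(350,262))]))
E
python3 d.py
```

```text
hit False
21.267792028947824 40.136908292770386 [537.5 -44.   64.3] [-0.4 -0.3  3.4]
21.128260894081265 [ 536.8 -112.1   64.4] [-0.4  0.5  3.9]
21.14552717015831 11.6667
[(array([ 394., -199.,   18.]), 0.97), (array([496., -58., 189.]), 0.66), (array([ 399., -372.,   25.]), 0.64)]
```

View pics/m2.png

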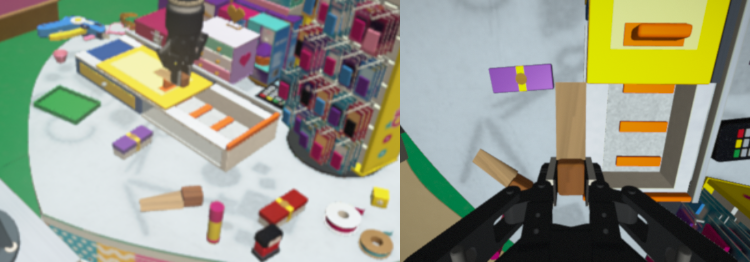

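The wedge is out, held straight in the fingers, and the lid hasn't moved. I lay it in the tray, then push the lid open.

```bash
cat > e.py <<'E'
from h import *
S=lambda:arm.read_state()
t=-np.pi/2+0.255
arm.goto([420.6,214.5,100],Q(t))
print("hit",arm.line_to([420.6,214.5,11.5],vel=80,contact_N=10),S()["position"])
arm.let_go(); arm.line_to([420.6,214.5,150],vel=150)
# lid: closed fingers against fin's right face
t=-np.pi/2
arm.goto([611,0,170],Q(t)); arm.clamp(20)
im,c=snap("top"); print([(w(c,d["location"]).round(),round(d["score"],2)) for d in arm.pinpoint("top","wedge_grip")])
arm.goto([609,15,130],Q(t)); arm.line_to([609,15,82],vel=100)
h=arm.line_to([609,160,82],vel=55,contact_N=18); s=S(); print("push",h,s["position"].round(1),s["contact_force"].round(1))
y=s["position"][1]
arm.line_to([609,y-8,82],vel=60); arm.line_to([609,y-8,140],vel=150); arm.let_go()
im,c=look(430,-40,330,-1.57,["box_violet_c","lid_edge","lid_fin"],"w2"); rect("wrist","box_violet_c",c,34); print(S()["time_s"])
E
python3 e.py
```

```text
hit False [420.87918885 214.59171048  11.87535262]
[(array([ 396., -200.,   11.]), 0.7)]
push True [610.5 131.6  82. ] [ 1.5 -3.6  1.5]
box_violet_c [([424.7, 4.9, 18.2], 0.95)]
lid_edge [([540.2, 91.3, 60.1], 0.76)]
lid_fin [([608.8, 150.5, 84.6], 0.72)]
rect box_violet_c 0.57 ctr 426.2 7.8 size 39.0 94.9 short-axis deg -86.2
rect box_violet_c 0.28 ctr 624.9 133.9 size 84.4 185.1 short-axis deg -89.9
23.9833
```

View pics/w2.png

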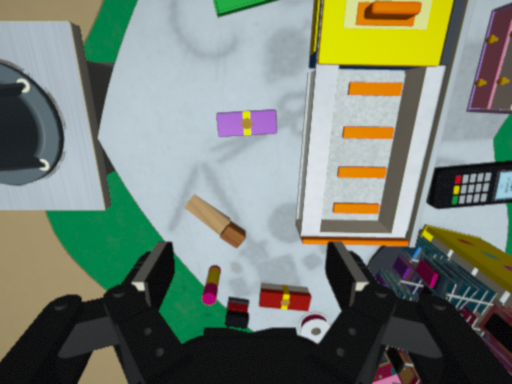

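```bash
cat > f.py <<'E'
from h import *
import sys
S=lambda:arm.read_state()
def st(m): s=S(); print(m,s["position"].round(1),"F",s["contact_force"].round(1),"w",round(s["gripper_width"],1),"t",round(s["time_s"],1))
def pick(x,y,t):
    arm.let_go(); arm.goto([x,y,120],Q(t)); print("hit",arm.line_to([x,y,9],vel=90,contact_N=15)); st("down")
    arm.clamp(35); st("clamped"); arm.line_to([x,y,130],vel=150); st("up")
def insert(sx,sy,L,psi,dy):
    x0,y0=sx-L/2-9,sy+19+dy
    arm.goto([x0,y0,130],Q(psi)); st("above")
    print("floor",arm.line_to([x0,y0,14],vel=50,contact_N=7)); st("floor")
    p=S()["position"]; z=p[2]+0.7
    arm.line_to([x0,y0,z],vel=20)
    print("wall",arm.line_to([x0+18,y0,z],vel=20,contact_N=7)); st("wall")
E
cat > g.py <<'E'
from f import *
pick(425.7,6.5,0.063)
insert(681,-0.5,96,-0.01,5)
x,y,z=S()["position"]
print("rib",arm.line_to([x,y-14,z],vel=20,contact_N=7)); st("rib")
im,c=snap("top","t3"); arm.let_go(); st("open")
x,y,z=S()["position"]; arm.line_to([x,y,130],vel=100)
im,c=look(560,-60,330,-1.57,["box_violet_c","slot3","box_red_c"],"w3"); rect("wrist","box_violet_c",c,40); st("")
E
python3 g.py
```

```text
hit False
down [426.    6.4   9.4] F [-0.3 -0.3 -0.1] w 85.1 t 26.9
clamped [425.8   6.5   9.3] F [-0.6 -0.2  5.2] w 37.5 t 27.4
up [425.1   6.6 129.4] F [ 0.3 -0.2 -2.1] w 37.7 t 28.4
above [621.4  23.7 128.3] F [-0.3  1.  -0.9] w 37.6 t 29.2
floor True
floor [624.   23.5  15.4] F [-0.2 -0.2  6.3] w 37.2 t 31.4
wall True
wall [632.4  23.6  15.6] F [-1.4 -0.6  5.2] w 37.1 t 32.3
rib True
rib [632.4  20.4  15.7] F [-0.3  1.   3.5] w 37.4 t 32.7
open [631.9  20.5  15.3] F [ 0.9 -0.1 -0.1] w 85.2 t 33.2
box_violet_c [([631.4, 18.6, 23.1], 0.71)]
slot3 [([682.8, -70.7, 6.2], 0.95), ([685.1, -1.2, 8.1], 0.82), ([680.1, -138.7, 3.9], 0.55)]
box_red_c [([505.9, -343.9, 17.9], 0.78)]
rect box_violet_c 0.71 ctr 632.7 21.9 size 37.8 97.1 short-axis deg 87.7
rect box_violet_c 0.36 ctr 613.0 122.4 size 63.3 178.8 short-axis deg 89.9
 [560.  -59.9 329.8] F [-0.2 -0.1  0.6] w 85.4 t 36.2
```

View pics/w3.png

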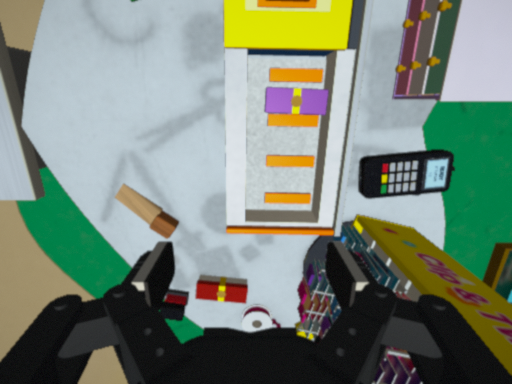

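The violet box is in slot 3 at (297,101). The reported rib contact was 2 mm early, so I nudge it home from its left side with closed fingers, and nudge its front end along x.

```bash
cat >> f.py <<'E'
def side(sx,sy,L,N=8,dy=20):
    x=sx-L/2+3; y0=sy+38+11+dy/2
    arm.clamp(20); arm.goto([x,y0,130],Q(-np.pi/2-0.01)); print("dn",arm.line_to([x,y0,19],vel=100,contact_N=12)); st("dn")
    print("side",arm.line_to([x,y0-dy-8,19],vel=15,contact_N=N)); st("side")
    p=S()["position"]; arm.line_to([x,p[1]+4,19],vel=40); arm.line_to([x,p[1]+4,130],vel=120)
E
cat > g2.py <<'E'
from f import *
side(681,-0.5,96,8,16)
im,c=look(600,-80,330,-1.57,["box_violet_c"],"w4"); rect("wrist","box_violet_c",c,40)
arm.goto([470,-320,330],Q(-1.57)); arm.let_go(); arm.wait(.2)
im,c=look(505,-430,330,-1.57,["box_red_c","stamp_c","glue_c"],"w5"); rect("wrist","box_red_c",c,34); st("")
a=cv2.imread("pics/w4.png")[:300,130:430]; b=cv2.imread("pics/w5.png")
cv2.imwrite("pics/m4.png",np.hstack([cv2.resize(a,(400,400)),cv2.resize(b,(400,300))[:0] if 0 else cv2.copyMakeBorder(cv2.resize(b,(400,300)),0,100,0,0,cv2.BORDER_CONSTANT)]))
E
python3 g2.py
```

```text
dn False
dn [636.6  56.5  19.7] F [ 0.1 -0.1  0.3] w -0.2 t 39.2
side True
side [635.6  50.3  18.9] F [-0.   1.1  1.2] w 0.1 t 40.0
box_violet_c [([629.6, 17.9, 24.4], 0.6)]
rect box_violet_c 0.81 ctr 632.8 20.1 size 40.1 98.1 short-axis deg 88.8
box_red_c [([502.1, -343.4, 17.3], 0.91)]
stamp_c [([405.0, -382.3, 27.1], 0.74)]
glue_c [([359.2, -288.4, 38.6], 0.63)]
rect box_red_c 0.86 ctr 504.9 -346.5 size 37.8 104.1 short-axis deg 84.0
 [ 505.1 -429.4  330.4] F [ 0.1 -0.   0.3] w 85.7 t 45.6
```

View pics/m4.png

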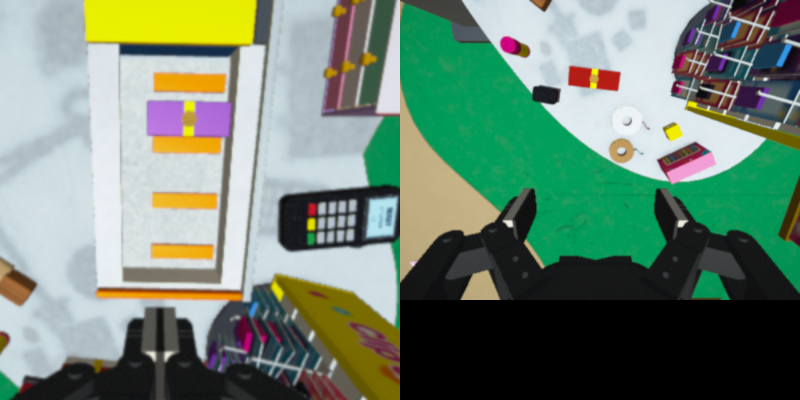

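Violet is square against its rib at (189,118). Red is on the counter at (594,77) in the right half of the picture. I put red in slot 1.

```bash
cat > g3.py <<'E'
from f import *
pick(504.5,-346,-0.105)
arm.line_to([480,-280,140],vel=200); arm.goto([540,-130,140],Q(-0.02))
insert(681,-140.5,104,-0.018,5.5)
arm.let_go(); st("open")
x,y,z=S()["position"]; arm.line_to([x,y,130],vel=100)
side(681,-140.5,104,8,16)
im,c=look(590,-150,330,-1.57,["box_violet_c","box_red_c"],"w6"); rect("wrist","box_violet_c",c,40); rect("wrist","box_red_c",c,40)
im,c=snap("top","t6"); rect("top","wedge_grip",c,16); rect("top","box_red_c",c,40); rect("top","box_violet_c",c,40)
arm.goto([440,170,330],Q(-1.2)); arm.wait(.2); im,c=snap("wrist","w7"); rect("wrist","wedge_grip",c,16);st("")
a=cv2.imread("pics/w6.png")[:,60:460]; b=cv2.imread("pics/w7.png")[:,60:460]
cv2.imwrite("pics/m6.png",np.hstack([a,b]))
E
python3 g3.py
```

```text
hit False
down [ 504.9 -346.4    9.6] F [-0.3 -1.  -0.2] w 85.6 t 48.5
clamped [ 504.7 -346.2    9.4] F [-0.7 -0.6  3.2] w 37.4 t 49.0
up [ 503.9 -345.4  129.1] F [ 0.1 -0.6 -1.6] w 37.1 t 49.9
above [ 620.5 -117.9  129.4] F [-0.7 -0.1 -0.8] w 37.2 t 51.6
floor True
floor [ 620.1 -116.1   15.4] F [0.4 1.  6.2] w 37.5 t 53.7
wall True
wall [ 627.5 -115.8   15.6] F [-0.7  0.   4.8] w 37.5 t 54.5
open [ 621.9 -107.1   12.6] F [-1.2 20.2  0. ] w 85.3 t 55.1
dn False
dn [632.6 -83.7  19.7] F [ 0.2 -0.1  0.1] w -0.3 t 59.8
side True
side [631.6 -89.7  18.8] F [ 0.5  0.8 -0. ] w 0.0 t 60.6
box_violet_c [([631.6, 18.2, 21.3], 0.66)]
box_red_c [([628.3, -113.9, 22.8], 0.72)]
rect box_red_c 0.9 ctr 626.9 -119.8 size 41.1 105.0 short-axis deg -89.9
rect wedge_grip 0.55 ctr 621.6 109.8 size 221.1 525.3 short-axis deg -1.0
rect box_red_c 0.46 ctr 400.5 -375.7 size 44.7 52.3 short-axis deg 78.8
rect box_red_c 0.17 ctr 618.9 110.5 size 216.6 512.6 short-axis deg -1.1
rect box_violet_c 0.74 ctr 401.3 -374.3 size 46.3 50.7 short-axis deg 86.6
rect box_violet_c 0.51 ctr 626.9 17.5 size 40.8 100.9 short-axis deg 89.7
rect wedge_grip 0.91 ctr 414.8 240.6 size 26.2 89.6 short-axis deg 16.7
rect wedge_grip 0.86 ctr 340.7 -147.5 size 42.3 63.4 short-axis deg 52.6
 [440.5 169.4 329.8] F [ 0.7  0.7 -0.3] w -0.2 t 65.0
```

View pics/m6.png

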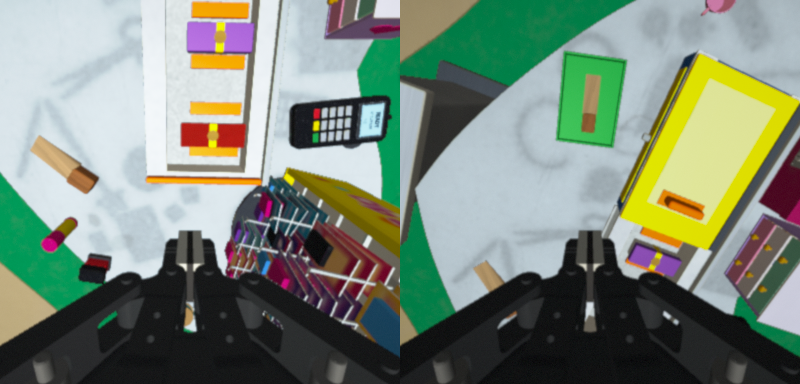

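The wedge lies flat in the tray at (592,103) in the right half. Red sits in slot 1 but about 9 px off the rear wall (right end at 245, violet's at 253), because a finger touched the case's end wall as it opened. I press lightly on red's top, drag it to the rear wall, and nudge it sideways again.

```bash
cat > g4.py <<'E'
from f import *
def drag(x,y,d,N=8):
    arm.goto([x,y,110],Q(-0.018)); arm.line_to([x,y,50],vel=120)
    print("top",arm.line_to([x,y,34],vel=15,contact_N=N)); st("top"); p=S()["position"]
    print("drag",arm.line_to([x+d,y,p[2]-.3],vel=15,contact_N=12)); st("drag")
    p=S()["position"]; arm.line_to([p[0],p[1],110],vel=100)
if __name__=="__main__":
    drag(600,-121,14)
    side(681,-140.5,104,8,16)
    im,c=look(590,-150,330,-1.57,["box_red_c"],"w8"); rect("wrist","box_red_c",c,40);st("")
    cv2.imwrite("pics/m8.png",cv2.resize(cv2.imread("pics/w8.png")[:200,190:340],(600,800))[:600])
E
python3 g4.py
```

```text
top True
top [ 600.  -121.    39.7] F [-0.2 -0.5  4.5] w 0.1 t 67.9
drag False
drag [ 611.4 -120.5   39.7] F [-5.5 -0.3  8. ] w -0.2 t 69.0
dn False
dn [632.6 -83.7  19.8] F [-0.2 -0.7  0.7] w -0.0 t 72.8
side True
side [631.7 -89.7  18.8] F [0.7 0.1 0.4] w 0.0 t 73.6
box_red_c [([625.3, -114.5, 22.7], 0.97), ([630.2, 18.1, 22.4], 0.38)]
rect box_red_c 0.62 ctr 627.0 -118.2 size 37.8 101.9 short-axis deg -89.9
 [ 589.9 -149.6  328.8] F [ 0.8 -0.1  0.1] w -0.3 t 76.1
```

View pics/m8.png

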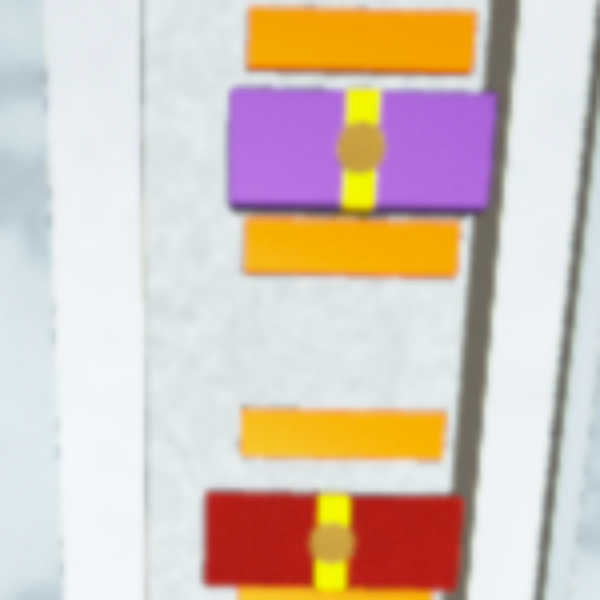

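```bash
cat > k.py <<'E'
from h import *
c=cam("wrist")
P=lambda X,Y,z:pix2w(c,(190+X/4-.5,Y/4-.5),z).round(1)
for n,Y,b,e,tp,f in(("vio",150,483,496,512,229),("red",540,450,461,475,205)):
    print(n,"wall base",P(b,Y,6),"wall top",P(tp,Y,60),"end",P(e,Y,40),"front",P(f,Y,40))
print("red sides",P(330,493,40),P(330,587,40),"vio",P(360,87,40),P(360,208,40))
print("rib left faces ctr",P(350,217,14),P(340,409,14), "rib dirs",P(244,217,14),P(458,222,14))
im=cv2.imread("pics/w8.png"); 
for v in (37,135): print(v,[tuple(int(k) for k in im[v,u]) for u in range(299,323)])
E
python3 k.py
```

```text
vio wall base [684.8  25.6   6. ] wall top [683.8  14.9  60. ] end [682.6  18.8  40. ] front [586.6  18.7  40. ]
red wall base [ 681.7 -123.6    6. ] wall top [ 680.8 -117.    60. ] end [ 679.5 -119.4   40. ] front [ 576.8 -119.6   40. ]
red sides [ 626.4 -101.2   40. ] [ 627.5 -138.4   40. ] vio [633.   38.4  40. ] [634.4   0.   40. ]
rib left faces ctr [633.3   1.   14. ] [631.6 -69.8  14. ] rib dirs [592.1   0.9  14. ] [675.3  -0.7  14. ]
37 [(220, 107, 176), (221, 108, 178), (220, 106, 176), (220, 106, 176), (220, 105, 174), (219, 104, 174), (220, 105, 175), (219, 104, 174), (219, 106, 175), (219, 104, 174), (219, 106, 175), (219, 105, 174), (217, 103, 171), (192, 95, 152), (132, 90, 117), (96, 98, 108), (95, 105, 111), (142, 151, 149), (221, 224, 218), (240, 238, 232), (243, 239, 234), (242, 238, 233), (243, 239, 233), (243, 239, 233)]
135 [(20, 28, 180), (24, 30, 181), (21, 29, 181), (22, 31, 180), (21, 29, 179), (38, 46, 167), (71, 81, 128), (92, 103, 113), (136, 152, 151), (213, 225, 220), (242, 242, 236), (246, 243, 238), (246, 243, 238), (247, 243, 238), (247, 243, 238), (247, 244, 239), (246, 244, 239), (247, 244, 239), (247, 243, 238), (247, 244, 239), (247, 244, 239), (247, 244, 239), (247, 244, 239), (247, 244, 240)]
```

Both boxes show the same ~1 mm apparent offset to the wall, which is calibration bias, so both are home. Now I close the lid gently.

```bash
cat > l.py <<'E'
from f import *
t=-np.pi/2
arm.goto([600,60,200],Q(t)); arm.goto([611,190,150],Q(t))
im,c=snap("top"); 
for n in("box_red_c","box_violet_c","wedge_grip","lid_fin"): print(n,[(w(c,d["location"]).round(),round(d["score"],2)) for d in arm.pinpoint("top",n)[:2]])
print(arm.line_to([611,190,84],vel=80,contact_N=10)); st("beh")
print(arm.line_to([607,-80,84],vel=70,contact_N=18)); st("A")
print(arm.line_to([606.5,-115,84],vel=15,contact_N=18)); st("B")
x,y,z=S()["position"]
arm.line_to([x,y+10,z],vel=60); arm.line_to([x,y+10,180],vel=120)
im,c=look(540,-60,300,t,["lid_fin","lid_edge"],"w9"); st("")
E
python3 l.py
```

```text
box_red_c [(array([ 625., -123.,   23.]), 0.89)]
box_violet_c [(array([676.,  -2.,  -0.]), 0.56), (array([629.,  21.,  19.]), 0.55)]
wedge_grip [(array([ 395., -198.,   10.]), 0.67)]
lid_fin [(array([606., 147.,  85.]), 0.8)]
False
beh [611.5 190.1  84.4] F [-0.  -0.4  0.1] w -0.3 t 78.9
False
A [606.6 -79.9  83.9] F [-3.1  4.3  1.3] w 0.0 t 82.9
True
B [ 605.8 -103.2   83.5] F [0.2 2.9 1.6] w -0.0 t 84.7
lid_fin [([605.4, -121.2, 85.5], 0.97)]
lid_edge [([537.1, -177.3, 63.6], 0.71), ([404.7, -380.8, 30.1], 0.63)]
 [540.  -60.2 298.6] F [-0.4  0.6 -0.5] w 0.2 t 86.9
```

View pics/w9.png

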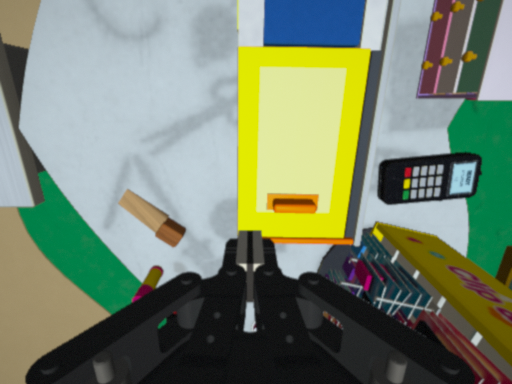

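The lid is against the orange strip at row 240. The finger travel of 270.8 mm matches the full stroke of 271 mm.

```bash
python3 -c "
from station import arm
arm.wait(0.3); print(arm.job_done())"
```

```text
the job is handed in; nothing more can be done
None
```

I handed the job in after about 87 s of robot time: the wedge is in the tray, the red and violet boxes are pushed home in slots 1 and 3 (mint was absent), and the lid is closed. No verdict came back, and while I was letting go of the red box a finger pressed the case's end wall at about 20 N and shifted the box, so I pushed it home again.

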